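Seat the strip caps through the guard window of a cap press

TASK

Seat the caps on the tube strip in the bench cap press: with the gripper closed, reach through the yellow-rimmed window in its clear guard and push the red handle of the lever fully down to its stop, keeping it down for at least two seconds. Then let the lever come back up and draw the fingers well clear of the guard. Never touch the guard or its yellow frame, and leave the other things on the bench where they stand.

Things in the scene. Friction and masses are not known exactly. Their poses are not given: they have to be found in the camera images.
- press: The cap press, fixed, white base 220 x 220 x 30 mm; its place and heading vary. Origin under its centre on the bench, x to its back, y to its left. Corner posts carry a clear guard sloping 20 degrees down to the front (-x). Guard sheet 210 x 216 mm, upper face 1 mm below the window rim's and parallel to it; nothing rises above the rim's plane. Clear side skirts hang 75 mm below.
- guard: Guard sheet with its rectangular window in a flat yellow rim 12 mm wide, 6 mm thick. Origin: centre of the opening, level with the rim's upper face, 150 mm above the bench. Axes: x up the slope to the press's back (hinge side), y to its left, z square out of the guard (up, 20 degrees towards the front). Opening: 70 mm along x by 84 mm along y.
- lever (a joint): The press lever, rad: 0 = up, at rest; 0.30 = fully down on its stop. Spring return: about 2 N on the red handle starts it, about 6 N holds it fully down; it rises by itself when let go. It pivots about an axis along the guard's y at x = +80, z = -31 mm in the guard's frame.
- roller (a point): Centre of the lever's red handle, a round bar 22 mm in diameter, 44 mm long along the guard's y, behind the middle of the window. In the guard's frame: x = 0, y = 0, z = -19 mm when up (crown 8 mm below the rim's upper face), x = 0, z = -43 mm when fully down (crown 32 mm below); it moves almost straight along the guard's -z.
- tube_rack: Loose blue tube rack with coloured tube caps, 110 x 70 x 41 mm, origin under its centre, left of the press. Leave alone.
- tip_box: Loose blue and white pipette tip box, 120 x 80 x 52 mm, origin under its centre, right of the press. Leave alone.
- reagent_bottle: Loose glass bottle with a blue cap, 60 mm wide, 140 mm tall, origin under its centre, behind the press. Leave alone.
- jar: Loose amber jar with a white cap, 56 mm wide, 70 mm tall, origin under its centre, behind the press. Leave alone.
- beaker: Loose glass beaker, 68 mm wide, 85 mm tall, origin under its centre, left of the press. Leave alone.
- marker: Loose marker pen lying flat, 125 x 13 x 13 mm, navy with a green cap, origin under its centre, right of the press. Leave alone.

How it is judged (in metres and radians):
On the way:
1. the fingers, in the window, keep the lever fully down for two seconds (value of joint lever above 0.26 rad and contact force between the fingers and anything else above 0.5 N and x of the grasp point in the frame of guard between -0.05 and 0.05 m and y of the grasp point in the frame of guard between -0.055 and 0.055 m), for 2 s.
At the end, for the whole second after the job is handed in: after two unbroken seconds with the lever within 0.04 rad of its stop, the lever is up again (below 0.03 rad), the grasp point is over 60 mm from the window's centre, and every loose thing is within 20 mm of where it stood (value of joint lever below 0.03 rad and distance between the grasp point and guard above 0.06 m and distance of each of tube_rack, tip_box, reagent_bottle, jar, beaker, marker from where it was at the start of the episode below 0.02 m); the robot touches nothing.
It fails at once if the robot touches the guard or its yellow frame (contact force between any of the fingers, the arm and guard above 0.5 N).
It fails at once if a loose thing on the bench is shoved, lifted, carried or tipped (distance of any of tube_rack, tip_box, reagent_bottle, jar, beaker, marker from where it was at the start of the episode above 0.02 m or angle between any of tube_rack, tip_box, reagent_bottle, jar, beaker, marker's own z axis and vertical above 0.35 rad).
It also fails if it takes over 38 s, if anything falls off the work surface, if the arm or the gripper's body presses on something with over 40 N, if the wrist force passes 120 N, or if a joint passes its speed limit or range.

ROBOT

A 6-joint arm with a two-finger parallel gripper is mounted at the origin on the work surface. World frame = base frame: x ahead of the robot, y to its left, z up, the work surface at z = 0. Lengths are in mm, angles in rad, forces in N, time in s.
With the tool pointing down it reaches from about 300 to 775 mm from the base axis. Payload 14.6 kg.
Tool frame: the origin (TCP) lies between the finger pads; the fingertips stand 8 mm ahead of it and the grasp point (between the pads) lies 11 mm behind it; z points along the fingers, y is the direction in which the jaws open and shut (so a half turn about z gives the same grasp; the last joint's range is limited). The gripper opens to 94 mm and grips with 3 to 60 N. Pads are 16 mm wide; open, the fingers measure 119 mm over their backs; the gripper's body (75 mm by 177 mm) begins 78 mm behind the grasp point.
Start: joints at [-1.294, 0.3, 1.521, -0, 1.321, -0.067], TCP at [185.38, -517.807, 213.446] pointing down, gripper open.
Joint ranges: [-3.03, 3.03], [-0.79, 2.21], [0.23, 2.52], [-1.04, 4.18], [0, 3.07], [-2.55, 2.55]. Speed limits (rad/s): [2.22, 2.22, 2.57, 3.14, 3.14, 3.14].

INTERFACE

Orientations are given as [roll, pitch, yaw] about the fixed x, y, z axes, in that order (R = Rz(yaw) Ry(pitch) Rx(roll)).
In Python, from cell import manip gives the robot as it stands. The module is installed in compiled form; this text tells all that it offers.
- The arm moves only by the tool send_rows, never from a script. Its argument "series" is a list that holds one entry, the list of rows, each a list of 5 numbers: the opening, from 0 (shut) to 1 (fully open), then the shift along the tool's x, y, z in mm, then the turn about the tool's z in degrees. In form: [[[gripper, dx, dy, dz, roll], ...]]. A call has 1 to 10 rows; each row is the pose to reach, as a shift and turn from the pose commanded when the call began, along the tool's axes at that moment; what a row does not reach only later rows make up. A row lasts 1/10 s, in which the tool goes at most 50 mm and 8.59 degrees, less where a joint would pass 70% of its speed; a pose out of reach is approached as far as the arm can. A call with a gripper value outside its range is refused whole. The fingers move at their own pace and stop on an object; "newtons" is the grip in N (left out, the last holds). Time passes only in rows, so rows that repeat a pose let the fingers close. It gives the time, the measured TCP pose, the force and the opening at its end, in the units of the state.
- manip.read_state(): the state, without advancing time (a new reading comes with each control period).
- manip.camera(name): name is "side" or "top" or "wrist"; returns a dict with "img" (420x560x3 uint8, red, green, blue), "vfov" (degrees; the focal length in pixels is half the picture's height over the tangent of half this angle, whatever the lens; pixels are square), "cx", "cy" (the principal point, pixels), "dist" ([k1, k2, p1, p2, k3] as OpenCV has them; the pictures are not rectified), "pose" (4x4, takes a point from camera to world coordinates); the wrist camera has in their place "T_tool_cam" (4x4, takes a point from camera to tool coordinates, whose origin is the TCP and whose axes are the flange's). Camera axes: x right, y down, z forward; pixel columns grow to the right and rows downward; lengths in mm; the calibration is good to about 2 mm. A picture is of the moment at which its call begins: read the wrist's pose just before it. There is no depth.
- manip.sign_off(): hands the job in, once; it reports no verdict.
Trained networks look in a picture, given as the dict that the camera call returned (one of the last four; its "shot" number tells which), for a name from the list of things; names that differ only in an ending like _2 or _b are one class to them, and where a whole thing is asked for, a point or a joint stands for the part that bears it (a point fixed in the world has none). Each returns a list of dicts, best first, with "conf" (0 to 1); they miss things now and then, are a little off and sometimes report something else, mostly with a low value. They report only what shows in the picture. A call takes as long as a camera call.
- manip.find_in(target, picture): "rect" ([left, top, width, height] in pixels, round what is visible of it).
- manip.silhouettes(target, picture): "pixels" (420x560 bool, what is visible of it) and "rect" ([left, top, width, height] in pixels, round what is visible of it).
The state is a dict: "clock": time; "joints": joint angles; "qd": joint speeds; "effort": joint torques, N m; "eef_pos": TCP position; "eef_rot": TCP orientation; "wrist_force": force on the tool from outside, world axes, zero at the start; "moment": the same for the moment, N m; "finger_gap": finger opening in mm.
Only numpy, scipy, OpenCV 4.12 (cv2) and the standard library are available. Lean on these libraries where they do the work, as an engineer would, in place of code of your own. Each camera call takes 0.05 s, during which the arm holds its last target. There are 200 camera calls.

## Working session

There is one attempt and no reset: what is moved stays moved. The work goes in short steps, Python scripts to look and compute and a tool call to move; the robot and the scene stay as the last step left them, time stands still between calls to the robot, and variables do not carry over. Pictures are saved under pics/ and viewed, about 8 in all and at most 12, crops included, and the job is handed in when it is done.

Besides the shell and the picture viewer there is one more tool, called after "Emit:" as name(argument=value, ...), one argument or row to a line, values as JSON. send_rows: Moves the arm, as the interface text tells. Its arguments: {"type":"object","properties":{"series":{"type":"array"},"newtons":{"type":"number"}},"required":["series"]}

```bash
mkdir -p pics; python3 - <<'E'
from cell import manip
import cv2,numpy as np,pickle
s=manip.read_state();print(s)
ims={}
for n in ["top","side","wrist"]:
    c=manip.camera(n);ims[n]=c
    print(n,{k:v for k,v in c.items() if k!='img'})
    cv2.imwrite(f"pics/{n}0.png",c['img'][:,:,::-1])
    for t in ["guard","roller","press"]:
        print(t,[(r['rect'],round(r['conf'],2)) for r in manip.find_in(t,c)])
pickle.dump((s,ims),open('s0.pkl','wb'))
E
```

```text
{'clock': 0.0, 'joints': array([-1.29357582e+00,  3.00483039e-01,  1.52160014e+00, -2.95460297e-05,
        1.32069344e+00, -6.65899416e-02]), 'qd': array([ 0.0007351 ,  0.00108746, -0.00054402,  0.00043317,  0.00010819,
        0.00036359]), 'effort': array([-8.24184899e-04, -5.31809700e+01, -3.52742529e+01,  7.08520389e-02,
        2.44246615e-02, -1.02169881e-04]), 'eef_pos': array([ 185.31619199, -517.56279745,  212.87171342]), 'eef_rot': array([-3.14040941e+00, -5.02272952e-05,  3.43817743e-01]), 'wrist_force': array([-1.1235767 , -0.27772626, -0.01646373]), 'moment': array([ 0.00734681,  0.00859768, -0.0057397 ]), 'finger_gap': 93.63787526689279}
top {'vfov': 46.94914439703294, 'cx': 275.08358181838986, 'cy': 210.60695279059567, 'dist': array([0.05750614, 0.        , 0.        , 0.        , 0.        ]), 'pose': array([[-1.80194162e-02, -9.97109132e-01,  7.38151656e-02,
         5.18665525e+02],
       [-9.99815915e-01,  1.74832028e-02, -7.90403905e-03,
         5.72761420e+01],
       [ 6.59066401e-03, -7.39440035e-02, -9.97240617e-01,
         1.21978220e+03],
       [ 0.0000
[... 736 characters left out ...]
ot': 2}
guard [([249.3, 163.1, 110.2, 77.9], 0.64), ([245.0, 244.5, 22.4, 35.8], 0.22)]
roller []
press [([251.5, 165.7, 108.8, 104.4], 0.87)]
wrist {'vfov': 66.88075571803213, 'cx': 281.99276607031334, 'cy': 210.95357413529632, 'dist': array([-0.0688918,  0.       ,  0.       ,  0.       ,  0.       ]), 'T_tool_cam': array([[-1.05184439e-03, -9.69090462e-01, -2.46703407e-01,
         7.20157944e+01],
       [ 9.99999427e-01, -1.06883434e-03, -6.50442011e-05,
        -7.65537693e-02],
       [-2.00651358e-04, -2.46703334e-01,  9.69091030e-01,
        -1.71105153e+02],
       [ 0.00000000e+00,  0.00000000e+00,  0.00000000e+00,
         1.00000000e+00]]), 'shot': 3}
guard []
roller []
press []
```

```bash
python3 - <<'E'
import cv2,numpy as np
t=cv2.imread('pics/top0.png');s=cv2.imread('pics/side0.png')
a=cv2.resize(t[170:290,205:335],None,fx=3,fy=3,interpolation=2)
b=cv2.resize(s[150:290,230:370],None,fx=2.8,fy=2.8,interpolation=2)
m=np.zeros((600,800,3),np.uint8);m[:360,:390]=a;m[:392,400:792]=b
m[400:600,0:266]=cv2.resize(t,(266,200));m[400:600,400:666]=cv2.resize(s,(266,200))
cv2.imwrite('pics/m1.png',m)
E
```

```text
(no output)
```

View pics/m1.png

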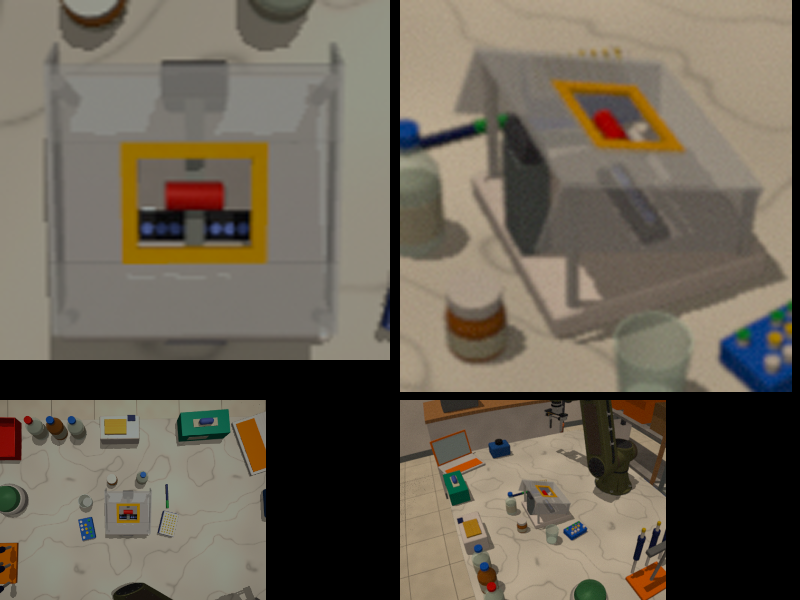

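```bash
cat > h.py <<'E'
import cv2,numpy as np
from scipy.optimize import least_squares
from scipy.spatial.transform import Rotation as Ro
def toolT(s):
    T=np.eye(4);T[:3,:3]=Ro.from_euler('xyz',s['eef_rot']).as_matrix();T[:3,3]=s['eef_pos'];return T
def campose(c,s): return c['pose'] if 'pose' in c else toolT(s)@c['T_tool_cam']
def K(c):
    f=210/np.tan(np.radians(c['vfov']/2));return np.array([[f,0,c['cx']],[0,f,c['cy']],[0,0,1.]])
def guardT(p):
    T=np.eye(4);T[:3,:3]=(Ro.from_euler('z',p[2])*Ro.from_euler('y',-20,degrees=True)).as_matrix()
    T[:3,3]=[p[0],p[1],p[3] if len(p)>3 else 150];return T
def proj(P,c,T):
    iT=np.linalg.inv(T);r,_=cv2.Rodrigues(iT[:3,:3])
    return cv2.projectPoints(np.asarray(P,float),r,iT[:3,3],K(c),c['dist'])[0][:,0]
def rect(hx,hy): return np.array([[hx,hy,0],[hx,-hy,0],[-hx,-hy,0],[-hx,hy,0]],float)
def mask(img):
    h=cv2.cvtColor(cv2.resize(img,None,fx=4,fy=4,interpolation=cv2.INTER_CUBIC),cv2.COLOR_RGB2HSV)
    m=cv2.inRange(h,(17,150,90),(30,255,255));return m
def contours(img,ctr):
    cs,hi=cv2.findContours(mask(img),cv2.RETR_CCOMP,cv2.CHAIN_APPROX_NONE)
    best=None
    for i,k in enumerate(cs):
        if hi[0][i][3]<0 and hi[0][i][2]>=0 and cv2.pointPolygonTest(k,(4*ctr[0],4*ctr[1]),False)>0: best=i
    if best is None: return None
    ch=[j for j in range(len(cs)) if hi[0][j][3]==best]
    inn=max((cs[j] for j in ch),key=cv2.contourArea)
    return [((k[:,0]+.5)/4-.5)[::3] for k in (cs[best],inn)]
def fit(views,p0):
    # views: (cam,pose,(outer,inner))
    def res(p):
        G=guardT(p);o=[]
        for c,T,(a,b) in views:
            for pts,(hx,hy) in ((a,(47,54)),(b,(35,42))):
                q=proj(rect(hx,hy)@G[:3,:3].T+G[:3,3],c,T).astype(np.float32)
                o+=[cv2.pointPolygonTest(q,(float(x),float(y)),True) for x,y in pts]
        return np.array(o)
    r=least_squares(res,p0,loss='soft_l1',f_scale=.5,diff_step=1e-4,x_scale=[10,10,.05,10][:len(p0)])
    return r.x,np.abs(res(r.x)).mean(),np.median(res(r.x))
E
python3 - <<'E'
from h import *;import pickle
s,ims=pickle.load(open('s0.pkl','rb'))
V={}
for n,ct in (('top',(269,238)),('side',(308,191))):
    c=ims[n];k=contours(c['img'],ct);print(n,k and [len(i) for i in k],k and [np.r_[i.min(0),i.max(0)] for i in k]);V[n]=(c,campose(c,s),k)
for v in (['top'],['side'],['top','side']):
    for p0 in ([500,50,0.],[500,50,0.,150]):
        print(v,fit([V[i] for i in v],p0))
E
```

```text
top [233, 177] [array([244.875, 217.125, 293.625, 257.375]), array([250.125, 222.375, 288.625, 252.125])]
side [143, 96] [array([284.125, 178.125, 330.625, 203.625]), array([291.625, 182.625, 322.125, 200.375])]
['top'] (array([ 5.38864622e+02,  6.25594156e+01, -7.76119074e-04]), np.float64(0.23839943164134023), np.float64(0.1757109104680345))
['top'] (array([ 5.39019179e+02,  6.25977199e+01, -1.59060127e-02,  1.40294371e+02]), np.float64(0.11057386289779614), np.float64(0.0017924917348461898))
['side'] (array([5.37208659e+02, 6.51423268e+01, 2.00132641e-03]), np.float64(0.39949336430601307), np.float64(0.07608740392021672))
['side'] (array([5.34053334e+02, 5.88864519e+01, 6.50398122e-04, 1.44471153e+02]), np.float64(0.3942367266884891), np.float64(0.013172634784626228))
['top', 'side'] (array([ 5.38730558e+02,  6.27667584e+01, -3.25279916e-05]), np.float64(0.3638662075124195), np.float64(0.17771269736199555))
['top', 'side'] (array([ 5.38674412e+02,  6.26455586e+01, -3.62563872e-04,  1.49249147e+02]), np.float64(0.35225862034746264), np.float64(0.15851978800935157))
```

Emit:
send_rows(
  series=[
    [[0, 10, -9, -20, 0], [0, 30, -27, -40, 2], [0, 60, -54, -50, 5], [0, 90, -80, -50, 8], [0, 120, -107, -50, 11], [0, 150, -134, -50, 14], [0, 180, -161, -50, 17], [0, 210, -188, -50, 19.7], [0, 240, -215, -50, 19.7], [0, 270, -241, -50, 19.7]],
  ],
  newtons=20,
)

```text
clock: 1.6
eef_pos: [358.8, -198.3, 263.7]
eef_rot: [3.141, -0.001, -0.0]
wrist_force: [1.1, -1.4, 0.7]
finger_gap: 17.0
```

Emit:
send_rows(
  series=[
    [[0, 18, -33, 0, 0], [0, 36, -67, 0, 0], [0, 54, -100, 0, 0], [0, 72, -134, 0, 0], [0, 90, -168, 0, 0], [0, 106, -197, 0, 0], [0, 122, -226, 0, 0], [0, 134, -250, 0, 0], [0, 141, -262, 0, 0], [0, 141, -262, 0, 0]],
  ],
)

```text
clock: 2.6
eef_pos: [499.6, 62.9, 263.2]
eef_rot: [3.142, 0.0, 0.002]
wrist_force: [-0.3, -0.1, -0.4]
finger_gap: 0.6
```

```bash
python3 - <<'E'
from h import *;import pickle
from cell import manip
s=manip.read_state();c=manip.camera('wrist');print(s['clock'],s['eef_pos'],s['eef_rot'],s['finger_gap'],s['wrist_force'])
T=campose(c,s);G=guardT([538.7,62.7,-.005])
ct=proj([G[:3,3]],c,T)[0];print(ct)
cv2.imwrite('pics/w1.png',c['img'][:,:,::-1]);pickle.dump((s,c),open('s1.pkl','wb'))
print([(r['rect'],r['conf']) for r in manip.find_in('guard',c)],[(r['rect'],r['conf']) for r in manip.find_in('roller',c)])
k=contours(c['img'],ct)
if k:
  print([np.r_[i.min(0),i.max(0)] for i in k])
  for p0 in ([538,62,0.],[538,62,0.,150]): print(fit([(c,T,k)],p0))
E
```

```text
2.6 [499.61263904  62.85076974 263.16935345] [3.14157107e+00 4.77915600e-04 1.56341097e-03] 0.5895487671179597 [-0.29313635 -0.06728696 -0.43788285]
[282.51475104 168.04782988]
[([138.6, 33.6, 291.6, 222.6], 0.73)] [([237.7, 136.2, 88.9, 62.1], 0.69)]
[array([216.625, 116.875, 348.125, 213.375]), array([232.375, 131.125, 331.875, 200.875])]
(array([5.37860315e+02, 6.34596063e+01, 5.26417069e-05]), np.float64(0.728632279649879), np.float64(0.384397040909785))
(array([ 5.37641332e+02,  6.36046834e+01, -1.63516985e-02,  1.48096601e+02]), np.float64(0.44527715206508445), np.float64(0.012439304036382158))
```

View pics/w1.png

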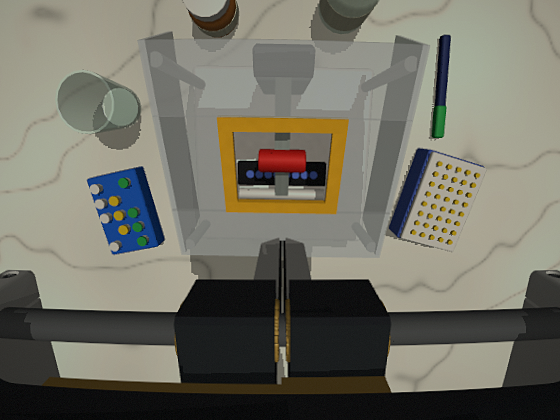

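Emit:
send_rows(
  series=[
    [[0, 20, 0, 0, 0.5], [0, 42, -0.8, 5, 0.9], [0, 42, -0.8, 30, 0.9], [0, 42, -0.8, 60, 0.9], [0, 42, -0.8, 85, 0.9], [0, 42, -0.8, 90, 0.9], [0, 42, -0.8, 90, 0.9], [0, 42, -0.8, 90, 0.9]],
  ],
)

```text
clock: 3.55
eef_pos: [541.9, 62.5, 175.1]
eef_rot: [-3.141, -0.002, -0.016]
wrist_force: [0.2, 0.4, -1.0]
finger_gap: 0.1
```

```bash
python3 - <<'E'
from h import *
from cell import manip
s=manip.read_state();c=manip.camera('wrist');d=manip.camera('side')
print(s['clock'],s['eef_pos'],s['eef_rot'],s['finger_gap'],s['wrist_force'])
m=np.zeros((600,800,3),np.uint8)
m[:360,:480]=cv2.resize(c['img'],(480,360));m[200:600,480:800]=cv2.resize(d['img'][125:225,270:350],(320,400),interpolation=2)
T=toolT(s);tip=(T@[0,0,8,1])[:3];G=guardT([537.7,63.4,-.016]);print('tip in guard',(np.linalg.inv(G)@np.r_[tip,1])[:3])
print('tip px side',proj([tip],d,d['pose']),'wrist',proj([tip],c,campose(c,s)))
cv2.imwrite('pics/m2.png',m[:,:,::-1])
E
```

```text
3.55 [541.8770902   62.49198811 175.05447253] [-3.14148644e+00 -2.14154444e-03 -1.62990148e-02] 0.08400015103099813 [ 0.18535656  0.35588111 -1.00331433]
tip in guard [ 9.78740868 -0.84022046 14.58668473]
tip px side [[305.17126398 185.46340387]] wrist [[282.45761003 253.38398465]]
```

View pics/m2.png

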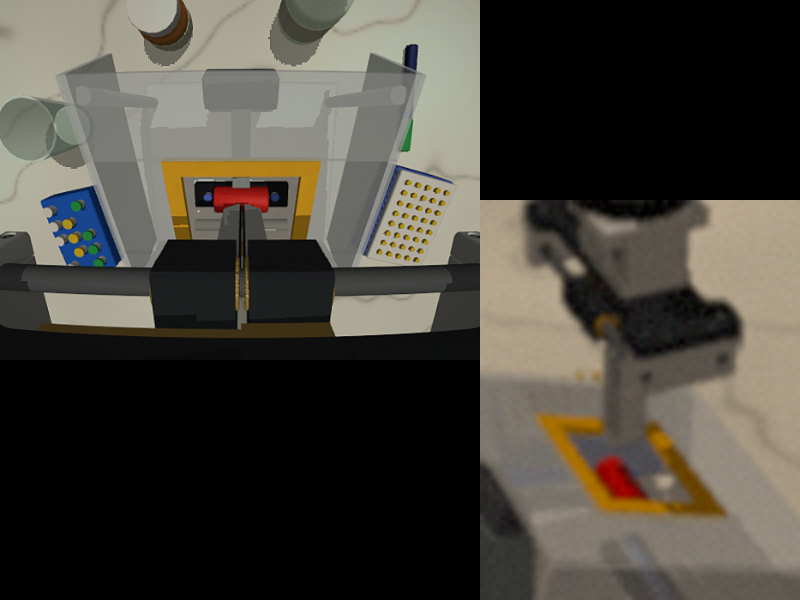

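Emit:
send_rows(
  series=[
    [[0, 0, 0, 8, 0], [0, 0, 0, 16, 0], [0, 0, 0, 20, 0], [0, 0.7, 0, 22, 0], [0, 1.4, 0, 24, 0], [0, 2.2, 0, 26, 0], [0, 3, 0, 28, 0], [0, 3, 0, 28, 0], [0, 3, 0, 28, 0]],
  ],
)

```text
clock: 4.55
eef_pos: [544.5, 62.9, 145.6]
eef_rot: [-3.142, -0.0, -0.016]
wrist_force: [-1.1, -1.1, 2.5]
finger_gap: 0.1
```

```bash
python3 - <<'E'
from cell import manip
s=manip.read_state();print(s['clock'],s['eef_pos'],s['eef_rot'],s['wrist_force'],s['moment'])
E
```

```text
4.55 [544.45919454  62.86211424 145.57730077] [-3.14155975e+00 -2.99789939e-04 -1.57349763e-02] [-1.13701442 -1.05426531  2.48734407] [0.07784982 0.27199518 0.02292832]
```

Emit:
send_rows(
  series=[
    [[0, 1, 0, 3, 0], [0, 2, 0, 6, 0], [0, 3, 0, 9, 0], [0, 4, 0, 12, 0], [0, 5, 0, 14, 0], [0, 5.5, 0, 16, 0], [0, 5.5, 0, 16, 0], [0, 5.5, 0, 16, 0]],
  ],
)

```text
clock: 5.35
eef_pos: [550.0, 62.8, 129.4]
eef_rot: [3.142, -0.0, -0.016]
wrist_force: [-3.7, -0.8, 5.4]
finger_gap: 0.8
```

Emit:
send_rows(
  series=[
    [[0, 0.2, 0, 0.7, 0], [0, 0.3, 0, 1.5, 0], [0, 0.3, 0, 1.5, 0]],
  ],
)

```text
clock: 5.65
eef_pos: [550.4, 62.7, 128.4]
eef_rot: [-3.142, -0.001, -0.016]
wrist_force: [-5.5, -0.3, 8.8]
finger_gap: 0.3
```

```bash
python3 - <<'E'
from h import *
from cell import manip
s=manip.read_state();c=manip.camera('wrist');d=manip.camera('side')
print(s['clock'],s['eef_pos'],s['wrist_force'])
m=np.zeros((400,800,3),np.uint8)
m[:360,:480]=cv2.resize(c['img'],(480,360));m[:,480:800]=cv2.resize(d['img'][125:225,270:350],(320,400),interpolation=2)
cv2.imwrite('pics/m3.png',m[:,:,::-1])
E
```

```text
5.65 [550.36752176  62.7477316  128.39177297] [-5.52126014 -0.31329468  8.80711736]
```

View pics/m3.png

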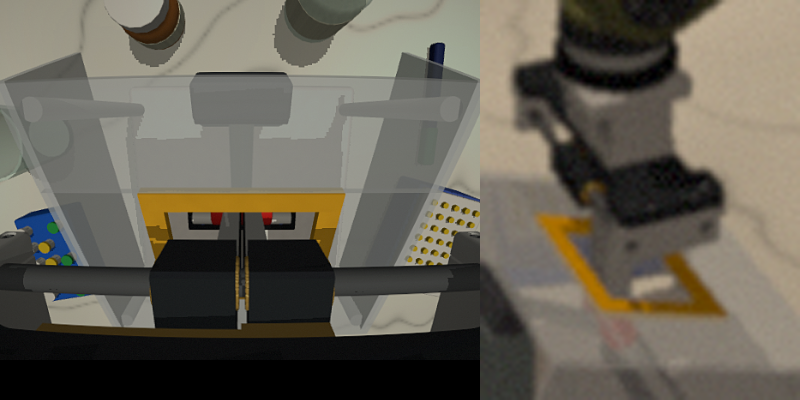

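Emit:
send_rows(
  series=[
    [[0, 0, 0, 0.7, 0], [0, 0, 0, 1.2, 0], [0, 0, 0, 1.2, 0], [0, 0, 0, 1.2, 0], [0, 0, 0, 1.2, 0], [0, 0, 0, 1.2, 0], [0, 0, 0, 1.2, 0], [0, 0, 0, 1.2, 0], [0, 0, 0, 1.2, 0], [0, 0, 0, 1.2, 0]],
  ],
)

```text
clock: 6.75
eef_pos: [550.5, 62.8, 128.1]
eef_rot: [-3.142, -0.001, -0.016]
wrist_force: [-8.7, 0.2, 18.4]
finger_gap: 0.6
```

Emit:
send_rows(
  series=[
    [[0, 0, 0, 0, 0], [0, 0, 0, 0, 0], [0, 0, 0, 0, 0], [0, 0, 0, 0, 0], [0, 0, 0, 0, 0], [0, 0, 0, 0, 0], [0, 0, 0, 0, 0], [0, 0, 0, 0, 0], [0, 0, 0, 0, 0], [0, 0, 0, 0, 0]],
  ],
)

```text
clock: 7.75
eef_pos: [550.5, 62.8, 128.1]
eef_rot: [-3.142, -0.001, -0.016]
wrist_force: [-10.3, -0.6, 18.2]
finger_gap: 0.4
```

Emit:
send_rows(
  series=[
    [[0, 0, 0, 0, 0], [0, 0, 0, 0, 0], [0, 0, 0, 0, 0], [0, 0, 0, 0, 0], [0, 0, 0, 0, 0], [0, 0, 0, 0, 0], [0, 0, 0, 0, 0], [0, 0, 0, 0, 0], [0, 0, 0, 0, 0], [0, 0, 0, 0, 0]],
  ],
)

```text
clock: 8.75
eef_pos: [550.5, 62.8, 128.1]
eef_rot: [-3.142, -0.001, -0.016]
wrist_force: [-8.1, -1.1, 17.9]
finger_gap: 0.4
```

Emit:
send_rows(
  series=[
    [[0, 0, 0, 0, 0], [0, 0, 0, 0, 0], [0, 0, 0, 0, 0], [0, 0, 0, 0, 0], [0, 0, 0, 0, 0], [0, 0, 0, 0, 0]],
  ],
)

```text
clock: 9.35
eef_pos: [550.5, 62.7, 128.1]
eef_rot: [-3.142, -0.001, -0.016]
wrist_force: [-9.5, -1.0, 18.1]
finger_gap: 0.8
```

Emit:
send_rows(
  series=[
    [[0, -1, 0, -4, 0], [0, -2.5, 0, -8, 0], [0, -4, 0, -12, 0], [0, -6, 0, -18, 0], [0, -8, 0, -24, 0], [0, -8.5, 0, -34, 0], [0, -8.5, 0, -50, 0], [0, -8.5, 0, -75, 0], [0, -20, 0, -105, 0], [0, -50, 0, -135, 0]],
  ],
)

```text
clock: 10.35
eef_pos: [500.0, 63.4, 262.5]
eef_rot: [3.141, 0.002, -0.016]
wrist_force: [0.4, -0.3, 0.7]
finger_gap: 0.6
```

Emit:
send_rows(
  series=[
    [[0, 0, 0, 0, 0], [0, 0, 0, 0, 0], [0, 0, 0, 0, 0]],
  ],
)

```text
clock: 10.65
eef_pos: [500.1, 63.5, 260.8]
eef_rot: [3.141, 0.002, -0.016]
wrist_force: [-0.1, -0.2, -0.5]
finger_gap: 0.1
```

```bash
python3 - <<'E'
from h import *
from cell import manip
s=manip.read_state();c=manip.camera('wrist');d=manip.camera('top')
print(s['clock'],s['eef_pos'],s['wrist_force'])
T=campose(c,s);G=guardT([537.7,63.4,-.016])
for z in(-19,-43): print(z,proj([(G@[0,y,z,1])[:3] for y in(-22,22)],c,T))
h=cv2.cvtColor(c['img'],cv2.COLOR_RGB2HSV);r=(cv2.inRange(h,(0,170,80),(8,255,255)))[100:240,200:360]
y,x=np.nonzero(r);print('red',x.min()+200,x.max()+200,y.min()+100,y.max()+100,len(x))
m=np.zeros((400,800,3),np.uint8)
m[:360,:480]=cv2.resize(c['img'],(480,360));m[:300,480:800]=cv2.resize(d['img'][140:290,180:340],(320,300))
cv2.imwrite('pics/m4.png',m[:,:,::-1])
E
```

```text
10.65 [500.09392288  63.49333042 260.78718666] [-0.0974803  -0.19117714 -0.54875169]
-19 [[305.21355265 160.59510446]
 [258.2377499  160.63465957]]
-43 [[303.74246987 150.21846021]
 [259.73431869 150.25604823]]
red 258 305 150 171 1028
```

View pics/m4.png

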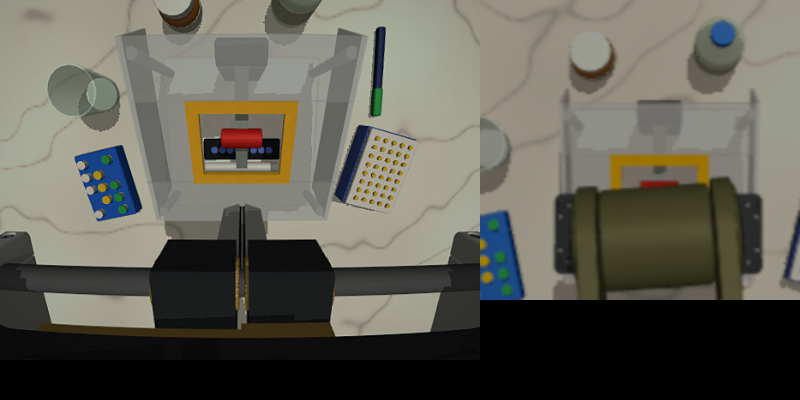

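The roller is back up: its red centre is at row 160.5, against 160.6 expected for the raised lever. The loose things all look unmoved, and the fingers are about 115 mm clear.

```bash
python3 -c "
from cell import manip
print(manip.sign_off())"
```

```text
the job is handed in; nothing more can be done
None
```

I pushed the press lever down to its stop through the window, held it there, let it rise and withdrew the fingers. The job is handed in at about 10.7 s; no verdict was reported.

- **Finding the window:** I fitted the yellow rim in the top, side and wrist pictures. They put its centre near (538, 63, 150) mm with a yaw of about -0.02 rad. The side picture alone differed by 2–5 mm, and the fits with height left free came out 1–10 mm low. I used the wrist fit for the position and took the stated 150 mm height.
- **Press:** The fingers stopped at a TCP height of 128.1 mm, against about 128.6 mm predicted for the stop. The force rose from 5 N to 18 N there without further travel. I held it firmly on the stop for about 3.7 s.
- **Last checks:** The red handle is back at its "up" position (pixel row 160.5, expected 160.6). The wrist force is about 0 N, and the fingers are over 110 mm from the window. In the pictures the loose things look where they stood, though I did not measure them. The bottle and marker are partly out of view in some pictures.
- **Guard contact:** I could not measure this directly. My clearance estimates kept the fingers and gripper body off the guard.

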